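Push the row of slide cartons home and swing the keeper behind it

TASK

With a fingertip, push the row of four slide cartons along its channel as one train until the first carton is fully home against the end stop and the row is closed up. Then push the keeper arm fully shut, so that it lies straight across the channel behind the last carton. Do not lift or tip any carton, and leave the things standing round the channel where they are.

Things in the scene. Friction and masses are not known exactly. Their poses are not given: they have to be found in the camera images.
- magazine: Straight aluminium channel fixed on the worktop, 326 mm long, open at one end (x = -163 mm), an upright stop at the other. Origin: underside, middle of length and width; x runs along the channel to the stop, y across, z up. Floor 4 mm above the worktop; side walls 4 mm thick, 85 mm apart inside, tops 16 mm above the worktop.
- stop_face (a point): Centre of the end stop's inner face, at the channel floor (x = +150 mm in the channel's frame). The stop is 93 mm wide and its top is 34 mm above the worktop.
- keeper (a joint): Flat steel arm, 12 mm wide, 78 mm long from its pivot, 20 to 28 mm above the worktop, turning level. 0 = shut, straight across the channel along its +y, 4 mm behind a row fully home; grows counter-clockwise from above; pi/2 = along the side wall towards the open end; limit 2.4. Starts at 1.65 to 2.2, stays where left; about 0.5 N moves its pin.
- keeper_pivot (a point): Axis of the keeper's upright pivot, beside the channel, at x = +12, y = -56 mm in the channel's frame, 20 mm above the worktop.
- keeper_pin (a point): Top of the short upright pin (10 mm thick, 28 to 50 mm above the worktop) near the free end of the keeper arm, 72 mm from the pivot axis.
- carton_1: Slide carton, number 1 of four alike counted from the end stop: closed box, 32 mm along the channel, 82 mm across, 30 mm high, about 0.12 kg, on the channel floor, touching its neighbours. Origin: centre of the underside; x along the channel, z up. The row, 129 mm long, starts 55 to 115 mm short of the stop; it slides at 2 to 10 N.
- carton_2: Slide carton, number 2 of four alike counted from the end stop: closed box, 32 mm along the channel, 82 mm across, 30 mm high, about 0.12 kg, on the channel floor, touching its neighbours. Origin: centre of the underside; x along the channel, z up. The row, 129 mm long, starts 55 to 115 mm short of the stop; it slides at 2 to 10 N.
- carton_3: Slide carton, number 3 of four alike counted from the end stop: closed box, 32 mm along the channel, 82 mm across, 30 mm high, about 0.12 kg, on the channel floor, touching its neighbours. Origin: centre of the underside; x along the channel, z up. The row, 129 mm long, starts 55 to 115 mm short of the stop; it slides at 2 to 10 N.
- carton_4: Slide carton, number 4 of four alike counted from the end stop (the last, nearest the open end): closed box, 32 mm along the channel, 82 mm across, 30 mm high, about 0.12 kg, on the channel floor, touching its neighbours. Origin: centre of the underside; x along the channel, z up. The row, 129 mm long, starts 55 to 115 mm short of the stop; it slides at 2 to 10 N.
- specimen_cup: Bystander beside the magazine: clear lidded cup with a white cap, 58 mm across, 75 mm tall. Origin: centre of the underside.
- petri_dish: Bystander beside the magazine: shallow round dish with lid, 62 mm across, 15 mm tall. Origin: centre of the underside.
- oil_bottle: Bystander beside the magazine: small amber dropper bottle, 27 mm across, 83 mm tall. Origin: centre of the underside.
- objective_can: Bystander beside the magazine: black screw canister, 38 mm across, 57 mm tall. Origin: centre of the underside.
- coverslip_box: Bystander beside the magazine: small cardboard box, 34 x 34 x 22 mm. Origin: centre of the underside.
- eyepiece: Bystander beside the magazine: spare eyepiece standing on its barrel, 34 mm across, 48 mm tall. Origin: centre of the underside.
Things that resemble listed ones, but are neither listed nor needed, are in the scene too. What is shaped like the carton_4 but white or yellow is not meant.

How it is judged:
On the way, in this order (a step that is already met when the one before it is completed fails the run):
1. all four cartons are home against the end stop, as one closed row, the keeper still open (x of carton_1 in the frame of magazine above 0.129 m and y of carton_1 in the frame of magazine between -0.006 and 0.006 m and z of each of carton_1, carton_2, carton_3, carton_4 in the frame of magazine below 0.008 m and angle between each of carton_1, carton_2, carton_3, carton_4's own z axis and vertical below 0.1 rad and x of carton_2 in the frame of magazine above 0.097 m and y of carton_2 in the frame of magazine between -0.006 and 0.006 m and x of carton_3 in the frame of magazine above 0.065 m and y of carton_3 in the frame of magazine between -0.006 and 0.006 m and x of carton_4 in the frame of magazine above 0.033 m and y of carton_4 in the frame of magazine between -0.006 and 0.006 m and value of joint keeper above 0.6 rad), for 0.2 s.
2. the keeper is shut behind the row (value of joint keeper below 0.12 rad), for 0.2 s.
At the end, for the whole second after the job is handed in: All four cartons stand flat on the channel floor, at rest, each within 5 mm of its place in a closed row against the end stop; the keeper lies across the channel behind them (within 0.12 rad of closed) (x of carton_1 in the frame of magazine above 0.129 m and y of carton_1 in the frame of magazine between -0.006 and 0.006 m and z of each of carton_1, carton_2, carton_3, carton_4 in the frame of magazine below 0.008 m and angle between each of carton_1, carton_2, carton_3, carton_4's own z axis and vertical below 0.1 rad and x of carton_2 in the frame of magazine above 0.097 m and y of carton_2 in the frame of magazine between -0.006 and 0.006 m and x of carton_3 in the frame of magazine above 0.065 m and y of carton_3 in the frame of magazine between -0.006 and 0.006 m and x of carton_4 in the frame of magazine above 0.033 m and y of carton_4 in the frame of magazine between -0.006 and 0.006 m and value of joint keeper below 0.12 rad and linear speed of each of carton_1, carton_2, carton_3, carton_4 below 0.01 m/s); the robot touches nothing.
It fails at once if a carton is lifted more than 10 mm off the channel floor or tipped (z of any of carton_1, carton_2, carton_3, carton_4 in the frame of magazine above 0.014 m or angle between any of carton_1, carton_2, carton_3, carton_4's own z axis and vertical above 0.3 rad).
It fails at once if a thing beside the channel is shifted more than 20 mm or knocked over (distance of any of specimen_cup, petri_dish, oil_bottle, objective_can, coverslip_box, eyepiece from where it was at the start of the episode above 0.02 m or angle between any of specimen_cup, petri_dish, oil_bottle, objective_can, coverslip_box, eyepiece's own z axis and vertical above 0.5 rad).
It also fails if it takes over 48 s, if anything falls off the work surface, if the arm or the gripper's body presses on something with over 40 N, if the wrist force passes 120 N, or if a joint passes its speed limit or range.

ROBOT

A 6-joint arm with a two-finger parallel gripper is mounted at the origin on a cart in front of the work surface, level with it; the furniture and walls round the work are solid. World frame = base frame: x ahead of the robot, y to its left, z up, the work surface at z = 0. Lengths are in m, angles in rad, forces in N, time in s.
With the tool pointing down it reaches from about 0.35 to 0.775 m from the base axis. Payload 7.3 kg.
Tool frame: the origin (TCP) lies midway between the tips of the shut fingers; the grasp point (between the pads) lies robot.grasp_offset behind it (robot.grasp_offset is the distance from the TCP to the grasp point, in m); z points along the fingers, x is the direction in which the jaws open and shut, and the axes are right-handed (so a half turn about z gives the same grasp; the last joint's range is limited). The gripper opens to 92 mm and grips with 3 to 60 N. Pads are 19 mm wide; open, the fingers measure 130 mm over their backs; the gripper's body (75 mm by 190 mm) begins 47 mm behind the grasp point.
Start: joints at [0.993, 0.342, 1.524, -0, 1.275, -0.146], TCP at [0.22, 0.477, 0.227] pointing down, gripper open.
Joint ranges: [-2.53, 2.53], [-0.77, 2.02], [0.04, 2.7], [-1, 4.14], [0.28, 2.66], [-3.11, 3.11]. Speed limits (rad/s): [2.57, 2.57, 3.14, 3.14, 3.14, 3.14].

INTERFACE

Orientations are given as [roll, pitch, yaw] about the fixed x, y, z axes, in that order (R = Rz(yaw) Ry(pitch) Rx(roll)).
In Python, from cell import robot gives the robot as it stands. The module is installed in compiled form; this text tells all that it offers.
- The arm moves only by the tool move_arm, never from a script. Its argument "increments" is a list of rows, each a list of 7 numbers: the finger opening in mm, from 0 to 91.8, then the shift along the tool's x, y, z in mm, then the turn, a rotation vector about the tool's x, y, z in rad. A call has 1 to 12 rows; each row shifts and turns the pose as measured when the row begins, along the tool's axes as they then stand; what a row does not reach is not made up. A row lasts 1/8 s, in which the tool goes at most 62.5 mm and 10.7 degrees, less where a joint would pass 70% of its speed; a pose out of reach is approached as far as the arm can. A call is refused whole if a number of a shift passes 62.5 or a number of a turn 0.188, either way. A call with a gripper value outside its range is refused whole. The fingers move at their own pace and stop on an object; "newtons" is the grip in N (left out, the last holds). Time passes only in rows, so rows that do not move let the fingers close. It gives the time, the measured TCP pose, the force and the opening at its end, in the units of the state.
- robot.observe(): the state, without advancing time (a new reading comes with each control period).
- robot.read_camera(name): name is "scene" or "top"; returns a dict with "img" (400x640x3 uint8, red, green, blue), "fx", "fy", "cx", "cy" (pixels), "k1" (the pictures are not rectified: a ray, as slopes to the right and down, at radius r is drawn at 1 + k1 r^2 times it, then the intrinsics apply), "T" (4x4, takes a point from camera to world coordinates). Camera axes: x right, y down, z forward; pixel columns grow to the right and rows downward; lengths in m; the calibration is good to about 2 mm. A picture is of the moment at which its call begins. There is no depth.
- robot.hand_in(): hands the job in, once; it reports no verdict.
Trained networks look in the newest picture that a camera, given by its name, has taken for a name from the list of things; names that differ only in an ending like _2 or _b are one class to them, and where a whole thing is asked for, a point or a joint stands for the part that bears it (a point fixed in the world has none). Each returns a list of dicts, best first, with "conf" (0 to 1); they miss things now and then, are a little off and sometimes report something else, mostly with a low value. They report only what shows in the picture. A call takes as long as a camera call. They do not tell look-alikes from the thing itself.
- robot.look_for(thing, camera): "rect" ([left, top, width, height] in pixels, round what is visible of it).
The state is a dict: "time": time; "qpos": joint angles; "qvel": joint speeds; "joint_efforts": joint torques, N m; "tool_pos": TCP position; "tool_rot": TCP orientation; "contact_force": force on the tool from outside, world axes, zero at the start; "torque": the same for the moment, N m; "opening": finger opening in m.
Only numpy, scipy, OpenCV 4.12 (cv2) and the standard library are available. Lean on these libraries where they do the work, as an engineer would, in place of code of your own. Each camera call takes 0.05 s, during which the arm holds its last target.

## Working session

There is one attempt and no reset: what is moved stays moved. The work goes in short steps, Python scripts to look and compute and a tool call to move; the robot and the scene stay as the last step left them, time stands still between calls to the robot, and variables do not carry over. Pictures are saved under pics/ and viewed, and the job is handed in when it is done.

Besides the shell and the picture viewer there is one more tool, called after "Emit:" as name(argument=value, ...), one argument or row to a line, values as JSON. move_arm: Moves the arm, as the interface text tells. Its arguments: {"type":"object","properties":{"increments":{"type":"array"},"newtons":{"type":"number"}},"required":["increments"]}

```bash
mkdir -p pics; cat > h.py <<'E'
import numpy as np, cv2
from cell import robot
def shot(n,name):
    c=robot.read_camera(n); cv2.imwrite('pics/'+name,cv2.cvtColor(c['img'],cv2.COLOR_RGB2BGR)); return c
def ray(c,u,v):
    x=(u-c['cx'])/c['fx'];y=(v-c['cy'])/c['fy'];a,b=x,y
    for _ in range(20):
        s=1+c['k1']*(a*a+b*b);a,b=x/s,y/s
    return c['T'][:3,3],c['T'][:3,:3]@np.array([a,b,1.])
def onz(c,u,v,z):
    o,d=ray(c,u,v);return o+d*(z-o[2])/d[2]
def proj(c,p):
    q=np.linalg.inv(c['T'])@np.append(p,1);a,b=q[0]/q[2],q[1]/q[2];s=1+c['k1']*(a*a+b*b)
    return c['fx']*a*s+c['cx'],c['fy']*b*s+c['cy']
E
python3 - <<'E'
from h import *
np.set_printoptions(precision=4,suppress=True)
print(robot.observe(),robot.grasp_offset)
for n in('top','scene'):
    c=shot(n,n+'0.png');print(n,c['fx'],c['fy'],c['cx'],c['cy'],c['k1'],c['T'])
    for t in['magazine','keeper','keeper_pin','carton_1','specimen_cup','petri_dish','oil_bottle','objective_can','coverslip_box','eyepiece']:
        print(t,[(np.round(d['rect']).tolist(),round(d['conf'],2)) for d in robot.look_for(t,n)])
E
```

```text
{'time': 0.0, 'qpos': array([ 0.993 ,  0.3427,  1.525 ,  0.    ,  1.2754, -0.146 ]), 'qvel': array([ 0.0008, -0.0024,  0.0003, -0.0013,  0.0006,  0.0011]), 'joint_efforts': array([ -0.0018, -43.124 , -24.4222,   0.0716,   0.0557,  -0.0002]), 'tool_pos': array([0.2195, 0.4765, 0.226 ]), 'tool_rot': array([-3.1414,  0.0015,  1.139 ]), 'contact_force': array([-0.37  , -0.3853, -0.2871]), 'torque': array([-0.0172, -0.0035, -0.005 ]), 'opening': 0.09201935928359149} 0.0188
top 411.0341760236133 411.0341760236133 321.25470696992915 206.6505835205464 -0.045426632141743334 [[ 0.1685 -0.9647  0.2026  0.3555]
 [-0.9857 -0.1657  0.0308 -0.0099]
 [ 0.0038 -0.2049 -0.9788  1.0513]
 [ 0.      0.      0.      1.    ]]
magazine [([246.0, 195.0, 126.0, 48.0], 0.88)]
keeper [([281.0, 232.0, 37.0, 9.0], 0.66), ([246.0, 194.0, 124.0, 48.0], 0.42)]
keeper_pin [([284.0, 233.0, 30.0, 9.0], 0.47)]
carton_1 [([284.0, 196.0, 18.0, 34.0], 0.87), ([195.0, 207.0, 33.0, 13.0], 0.85), ([314.0, 196.0, 13.0, 36.0], 0.76), ([416.0, 256.0, 37.0, 16.0], 0.7), ([328.0, 196.0, 14.0, 31.0], 0.68), ([300.0, 199.0, 17.0, 30
[... 792 characters left out ...]
], 0.78), ([293.0, 189.0, 29.0, 23.0], 0.7), ([279.0, 187.0, 28.0, 24.0], 0.59), ([204.0, 171.0, 32.0, 23.0], 0.58), ([319.0, 196.0, 28.0, 28.0], 0.56), ([305.0, 190.0, 30.0, 30.0], 0.54), ([378.0, 227.0, 21.0, 20.0], 0.46)]
specimen_cup [([284.0, 157.0, 25.0, 34.0], 0.64)]
petri_dish [([323.0, 182.0, 24.0, 14.0], 0.62)]
oil_bottle [([360.0, 169.0, 11.0, 32.0], 0.61)]
objective_can [([336.0, 224.0, 20.0, 35.0], 0.89), ([238.0, 184.0, 143.0, 53.0], 0.67), ([391.0, 197.0, 17.0, 29.0], 0.18)]
coverslip_box [([382.0, 229.0, 16.0, 17.0], 0.92), ([335.0, 224.0, 19.0, 36.0], 0.62), ([268.0, 198.0, 40.0, 19.0], 0.58), ([239.0, 184.0, 144.0, 52.0], 0.52)]
eyepiece [([391.0, 195.0, 17.0, 29.0], 0.68)]
```

```bash
python3 - <<'E'
import cv2
a=cv2.imread('pics/top0.png');cv2.imwrite('pics/top0c.png',cv2.resize(a[150:280,220:420],None,fx=4,fy=4,interpolation=cv2.INTER_CUBIC))
a=cv2.imread('pics/scene0.png');cv2.imwrite('pics/scene0c.png',cv2.resize(a[140:280,220:420],None,fx=4,fy=4,interpolation=cv2.INTER_CUBIC))
E
```

```text
(no output)
```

View pics/top0c.png

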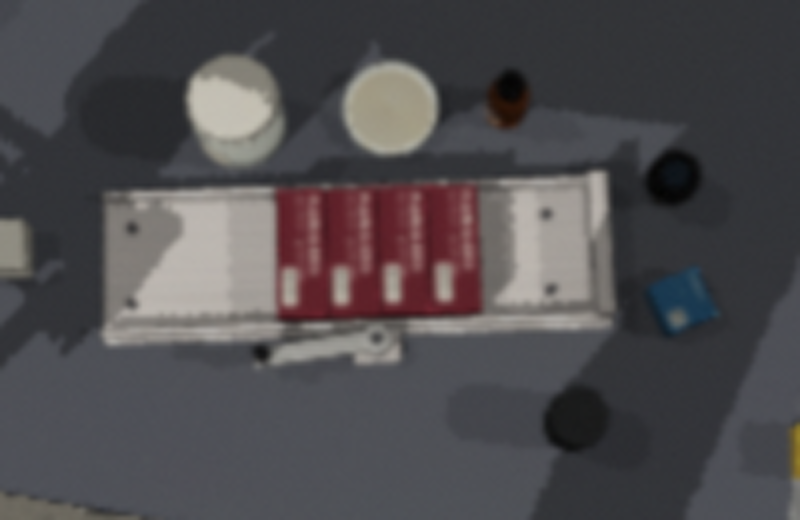

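View pics/scene0c.png

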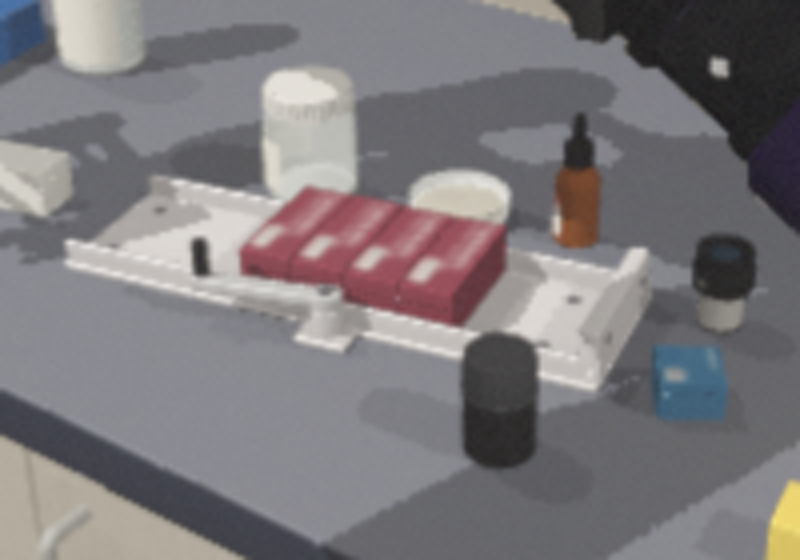

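View pics/top0.png

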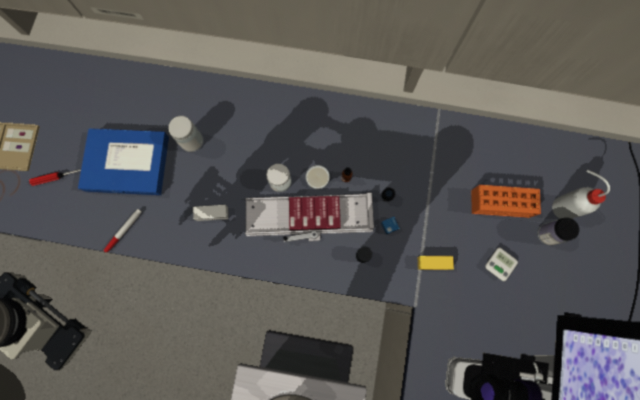

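```bash
cat > fit.py <<'E'
from h import *
from scipy.optimize import least_squares
import pickle
cs={n:robot.read_camera(n) for n in('top','scene')}
pickle.dump(cs,open('cams.pkl','wb'))
off={'top':(220,150),'scene':(220,140)}
P=[('top',105,193,-163,46.5,16),('top',107,343,-163,-46.5,0),('top',612,327,163,-46.5,0),('top',605,172,163,46.5,34),
('scene',152,178,-163,46.5,16),('scene',68,243,-163,-46.5,16),('scene',600,386,163,-46.5,0),('scene',648,250,163,46.5,34)]
def w(p,x,y,z):
    c,s=np.cos(p[2]),np.sin(p[2]);return np.array([p[0]+c*x-s*y,p[1]+s*x+c*y,z])
def res(p,only=None):
    r=[]
    for n,u,v,x,y,z in P:
        if only and n!=only: continue
        a=proj(cs[n],w(p,x/1e3,y/1e3,z/1e3));o=off[n]
        r+=[a[0]-o[0]-(u+.5)/4+.5,a[1]-o[1]-(v+.5)/4+.5]
    return np.array(r)
for o in(None,'top','scene'):
    s=least_squares(lambda p:res(p,o),[.55,.0,-1.57]);print(o,s.x.round(4),s.fun.round(1).tolist())
    if o is None:p=s.x
np.save('mag.npy',p)
E
cat > ov.py <<'E'
import sys
from h import *
from fit import w,off
p=np.load('mag.npy')
def draw(n,name,rowx=None,kang=None,offp=None):
    c=robot.read_camera(n);o=off[n]
    im=c['img'][o[1]:o[1]+140,o[0]:o[0]+200]
    im=cv2.cvtColor(cv2.resize(im,None,fx=4,fy=4,interpolation=cv2.INTER_CUBIC),cv2.COLOR_RGB2BGR)
    def L(a,b,col):
        q=[]
        for t in(a,b):
            u=proj(c,w(p,*(np.array(t)/1e3)));q.append((int(round((u[0]-o[0]+.5)*4-.5)),int(round((u[1]-o[1]+.5)*4-.5))))
        cv2.line(im,q[0],q[1],col,1,cv2.LINE_AA)
    def box(x0,x1,y0,y1,z0,z1,col):
        for z in(z0,z1):
            L((x0,y0,z),(x1,y0,z),col);L((x0,y1,z),(x1,y1,z),col);L((x0,y0,z),(x0,y1,z),col);L((x1,y0,z),(x1,y1,z),col)
    box(-163,163,-46.5,46.5,0,16,(0,255,0));box(150,163,-46.5,46.5,4,34,(255,255,0))
    if rowx is not None: box(rowx-129,rowx,-41,41,4,34,(0,255,255))
    if kang is not None:
        e=(12-72*np.sin(kang),-56+72*np.cos(kang))
        L((12,-56,28),(*e,28),(255,0,255));L((*e,28),(*e,50),(255,0,255))
    cv2.imwrite('pics/'+name,im)
E
python3 - <<'E'
from ov import *
draw('top','ov1t.png',80,1.75);draw('scene','ov1s.png',80,1.75)
E
```

```text
None [ 0.5447  0.0532 -1.3645] [-1.5, 0.8, -0.9, -0.2, -1.0, -0.7, 0.2, -0.0, 0.3, -0.7, -0.2, 0.2, 0.2, 1.6, 2.1, 0.2]
top [ 0.545   0.0512 -1.3688] [-0.6, 0.6, -0.2, -0.4, -0.2, -0.4, 1.1, 0.2]
scene [ 0.5459  0.0558 -1.3576] [-0.5, -1.0, -0.7, -0.1, -0.2, 0.7, 1.3, -0.6]
```

View pics/ov1t.png

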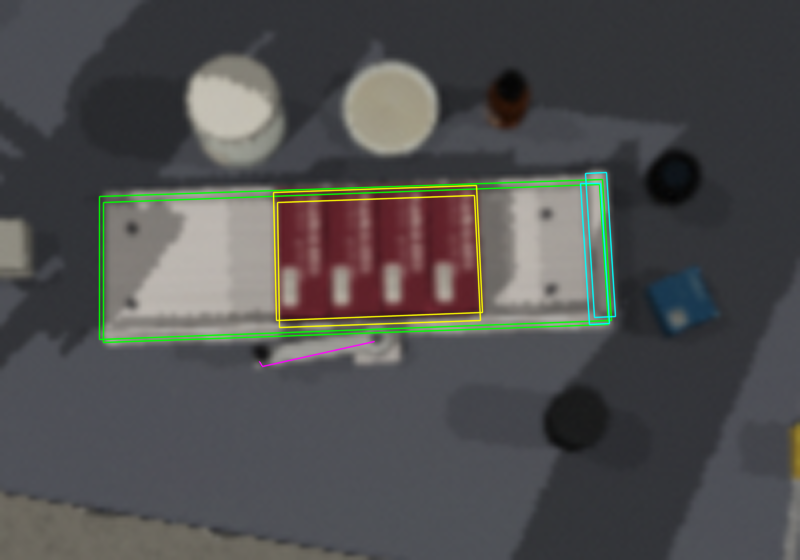

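View pics/ov1s.png

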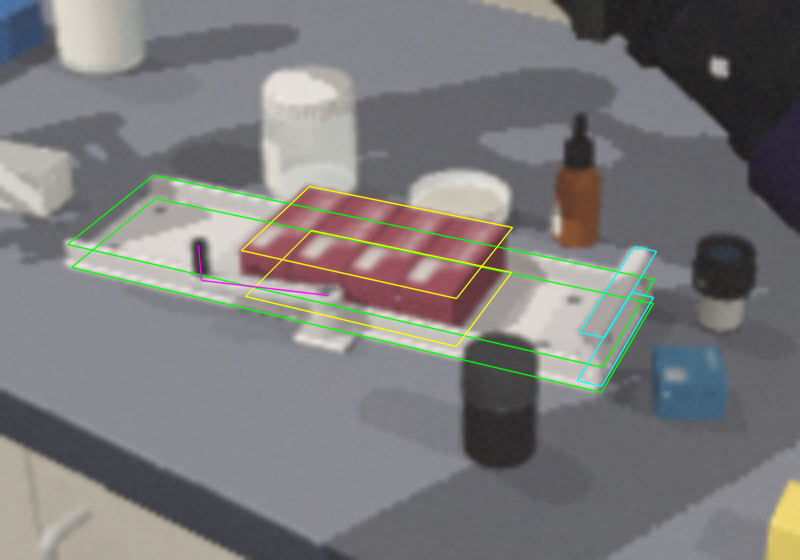

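```bash
cat > st.py <<'E'
import numpy as np
from cell import robot
p=np.array([.5453,.0510,-1.367])
def st():
    s=robot.observe();c,n=np.cos(p[2]),np.sin(p[2]);R=np.array([[c,n,0],[-n,c,0],[0,0,1]])
    t=s['tool_pos'];r=R@(t-[p[0],p[1],0]);f=R@s['contact_force']
    print('t',round(s['time'],2),'ch mm',(r*1e3).round(1),'F',f.round(1),'rot',s['tool_rot'].round(3),'yawerr',round(s['tool_rot'][2]-(p[2]+np.pi),3),'op',round(s['opening']*1e3,1),'q6',s['qpos'].round(2))
    return r
if __name__=='__main__':st()
E
python3 st.py
```

```text
t 1.3 ch mm [-482.9 -232.7  226.7] F [-0.4  0.2  0.3] rot [-3.142 -0.     1.139] yawerr -0.636 op 91.9 q6 [ 0.99  0.34  1.52  0.    1.28 -0.15]
```

Emit:
move_arm(
  increments=[
    [0,0,0,0,0,0,-0.159],
    [0,0,0,0,0,0,-0.159],
    [0,0,0,0,0,0,-0.159],
    [0,0,0,0,0,0,-0.159],
    [0,-46,29,13,0,0,0],
    [0,-46,29,13,0,0,0],
    [0,-46,29,13,0,0,0],
    [0,-46,29,13,0,0,0],
    [0,-46,29,13,0,0,0],
    [0,-46,29,13,0,0,0],
  ],
  newtons=20,
)

```text
time: 2.55
tool_pos: [0.457, 0.2448, 0.1481]
tool_rot: [3.136, -0.004, 1.805]
contact_force: [0.7, 0.1, -0.5]
opening: 0.0008
```

```bash
python3 st.py
```

```text
t 2.55 ch mm [-207.6  -47.2  148.1] F [ 0.1  0.7 -0.5] rot [ 3.136 -0.004  1.805] yawerr 0.031 op 0.8 q6 [ 0.34  0.4   1.66  0.    1.07 -1.47]
```

Emit:
move_arm(
  increments=[
    [0,-36,17,8,0,0,0.03],
    [0,-36,17,8,0,0,0],
    [0,-26,13,8,0,0,0],
    [0,0,0,0,0,0,0],
    [0,0,0,0,0,0,0],
  ],
)

```text
time: 3.18
tool_pos: [0.5278, 0.1531, 0.122]
tool_rot: [3.137, -0.004, 1.768]
contact_force: [0.2, -0.0, -0.2]
opening: 0.0006
```

```bash
python3 st.py; python3 -c "
from h import *
shot('top','t2.png');shot('scene','s2.png')
for n,o in(('t2',150),('s2',140)):
    a=cv2.imread(f'pics/{n}.png');cv2.imwrite(f'pics/{n}c.png',cv2.resize(a[o-40:o+100,200:400],None,fx=4,fy=4,interpolation=cv2.INTER_CUBIC))"
```

```text
t 3.17 ch mm [-103.5    3.5  122. ] F [ 0.   0.2 -0.2] rot [ 3.137 -0.004  1.768] yawerr -0.007 op 0.6 q6 [ 0.14  0.49  1.61  0.01  1.04 -1.63]
```

View pics/s2c.png

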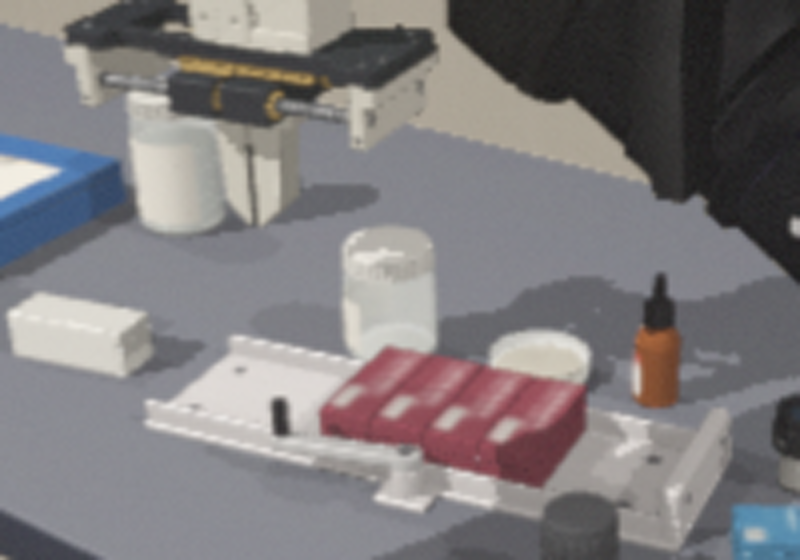

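View pics/t2c.png

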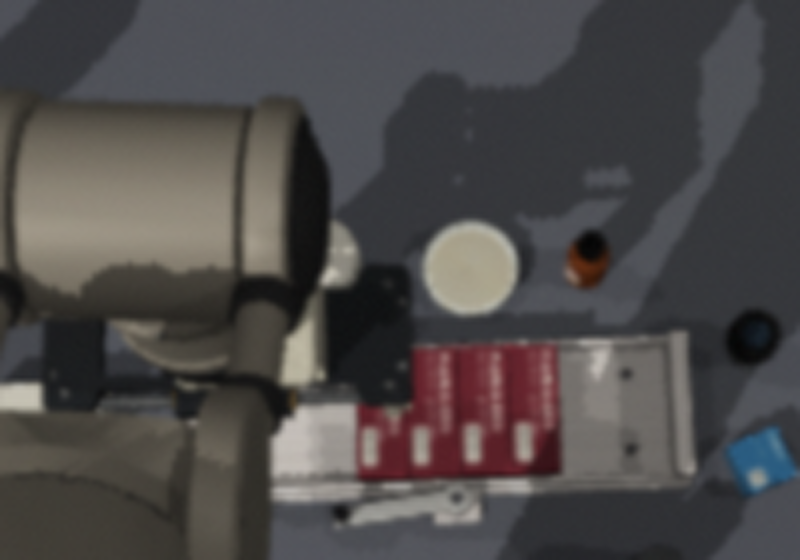

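Emit:
move_arm(
  increments=[
    [0,2,-2,36,0,0,0],
    [0,0,-1,36,0,0,-0.007],
    [0,0,0,22,0,0,0],
    [0,0,0,4,0,0,0],
    [0,0,0,0,0,0,0],
  ],
)

```text
time: 3.9
tool_pos: [0.5245, 0.1604, 0.0252]
tool_rot: [3.131, -0.004, 1.783]
contact_force: [-0.1, 0.6, -0.1]
opening: 0.0007
```

```bash
python3 st.py; python3 -c "
from h import *
shot('scene','s3.png')
for n,o in(('s3',140),):
    a=cv2.imread(f'pics/{n}.png');cv2.imwrite(f'pics/{n}c.png',cv2.resize(a[o-10:o+130,200:400],None,fx=4,fy=4,interpolation=cv2.INTER_CUBIC))"
```

```text
t 3.9 ch mm [-111.3    1.8   25.2] F [-0.6  0.1 -0.1] rot [ 3.131 -0.004  1.783] yawerr 0.009 op 0.7 q6 [ 0.15  0.62  1.7   0.01  0.81 -1.63]
```

View pics/s3c.png

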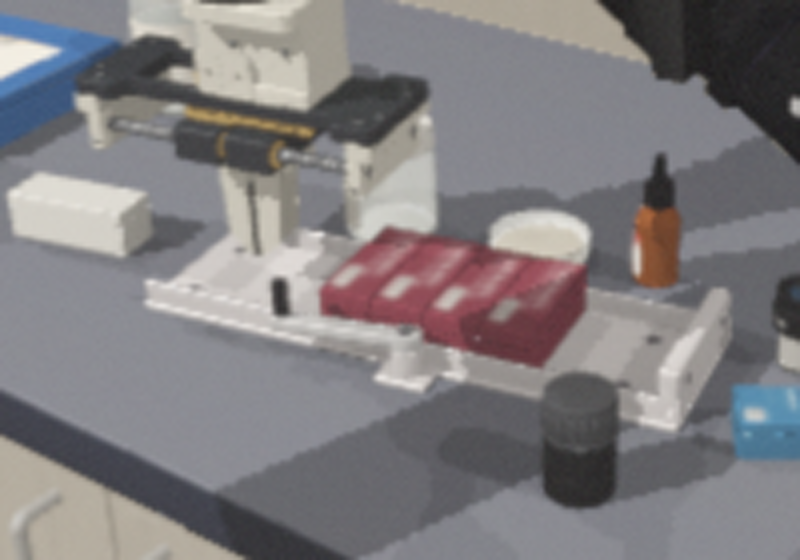

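Emit:
move_arm(
  increments=[
    [0,0,-1,9,0.01,0,0.008],
    [0,-14,0,1,0,0,0],
    [0,-14,0,0,0,0,0],
    [0,-8,0,0,0,0,0],
    [0,0,0,0,0,0,0],
  ],
)

```text
time: 4.58
tool_pos: [0.5332, 0.1219, 0.0169]
tool_rot: [3.136, -0.004, 1.774]
contact_force: [-0.8, 0.3, -0.1]
opening: 0.0007
```

```bash
python3 st.py
```

```text
t 4.58 ch mm [-71.9   2.5  16.9] F [-0.4 -0.7 -0.1] rot [ 3.136 -0.004  1.774] yawerr -0.001 op 0.7 q6 [ 0.08  0.63  1.71  0.01  0.8  -1.7 ]
```

Emit:
move_arm(
  increments=[
    [0,-6,-1,1,0,0,0],
    [0,-7,0,1,0,0,0],
    [0,-8,0,0,0,0,0],
    [0,-8,0,0,0,0,0],
    [0,-8,0,0,0,0,0],
  ],
)

```text
time: 5.2
tool_pos: [0.54, 0.0862, 0.0156]
tool_rot: [3.135, -0.006, 1.775]
contact_force: [-0.9, 4.6, 3.2]
opening: 0.0005
```

```bash
python3 st.py; python3 -c "
from h import *
shot('scene','s4.png')
for n,o in(('s4',140),):
    a=cv2.imread(f'pics/{n}.png');cv2.imwrite(f'pics/{n}c.png',cv2.resize(a[o-10:o+130,200:400],None,fx=4,fy=4,interpolation=cv2.INTER_CUBIC))"
```

```text
t 5.2 ch mm [-35.5   1.9  15.6] F [-4.7  0.   3.2] rot [ 3.135 -0.006  1.775] yawerr 0.0 op 0.5 q6 [ 0.01  0.63  1.71  0.01  0.8  -1.77]
```

View pics/s4c.png

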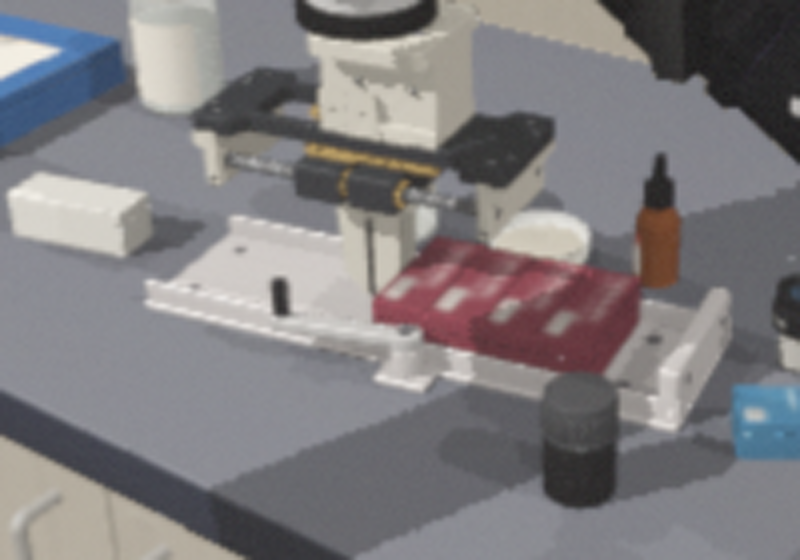

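Emit:
move_arm(
  increments=[
    [0,-8,0,0,0,0,0],
    [0,-8,0,0,0,0,0],
    [0,-7,0,0,0,0,0],
    [0,-5,0,0,0,0,0],
    [0,-3,0,0,0,0,0],
  ],
)

```text
time: 5.88
tool_pos: [0.5468, 0.0531, 0.0155]
tool_rot: [3.135, -0.006, 1.774]
contact_force: [-0.5, 4.3, 2.8]
opening: 0.0004
```

```bash
python3 st.py
```

```text
t 5.88 ch mm [-1.7  1.9 15.5] F [-4.3  0.4  2.8] rot [ 3.135 -0.006  1.774] yawerr -0.001 op 0.4 q6 [-0.05  0.64  1.7   0.01  0.8  -1.83]
```

Emit:
move_arm(
  increments=[
    [0,-3,0,0,0,0,0],
    [0,-2,0,0,0,0,0],
    [0,-2,0,0,0,0,0],
  ],
)

```text
time: 6.25
tool_pos: [0.5473, 0.0486, 0.0156]
tool_rot: [3.136, -0.011, 1.773]
contact_force: [-2.9, 16.0, 7.4]
opening: 0.0006
```

```bash
python3 st.py
```

```text
t 6.25 ch mm [ 2.8  1.4 15.6] F [-16.2   0.4   7.4] rot [ 3.136 -0.011  1.773] yawerr -0.002 op 0.6 q6 [-0.06  0.64  1.7   0.02  0.8  -1.84]
```

Emit:
move_arm(
  increments=[
    [0,-2,0,0,0,0,0],
    [0,-2,0,0,0,0,0],
  ],
)

```text
time: 6.5
tool_pos: [0.547, 0.0486, 0.0156]
tool_rot: [3.136, -0.016, 1.773]
contact_force: [-1.5, 13.2, 3.9]
opening: 0.0003
```

```bash
python3 st.py; python3 -c "
from h import *
shot('scene','s5.png')
for n,o in(('s5',140),):
    a=cv2.imread(f'pics/{n}.png');cv2.imwrite(f'pics/{n}c.png',cv2.resize(a[o-10:o+130,200:400],None,fx=4,fy=4,interpolation=cv2.INTER_CUBIC))"
```

```text
t 6.5 ch mm [ 2.7  1.2 15.6] F [-13.2   1.2   3.9] rot [ 3.136 -0.016  1.773] yawerr -0.002 op 0.3 q6 [-0.06  0.64  1.7   0.02  0.81 -1.85]
```

View pics/s5c.png

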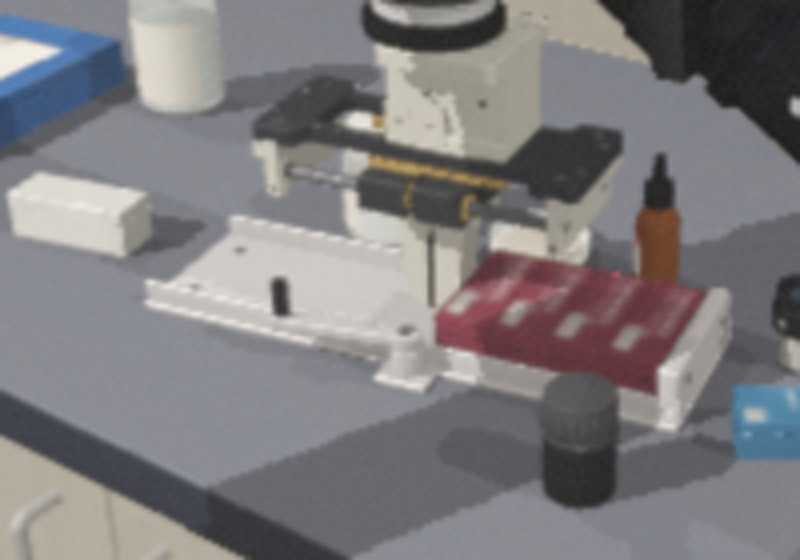

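```bash
python3 - <<'E'
import pickle
from h import *
cs=pickle.load(open('cams.pkl','rb'))
p=np.array([.5453,.0510,-1.367]);c,n=np.cos(p[2]),np.sin(p[2]);R=np.array([[c,n],[-n,c]])
for nm,u,v,ox,oy,z in(('top',262,349,220,150,.05),('scene',200,240,220,140,.05),('top',377,339,220,150,.03),('scene',330,290,220,140,.03)):
    q=onz(cs[nm],ox+(u+.5)/4-.5,oy+(v+.5)/4-.5,z);print(nm,(R@(q[:2]-p[:2])*1e3).round(1))
E
```

```text
top [-58.9 -61.6]
scene [-62.9 -63.7]
top [ 11.5 -55. ]
scene [ 10.  -53.8]
```

Emit:
move_arm(
  increments=[
    [0,8,0,0,0,0,0],
    [0,12,0,-5,0,0.015,0],
    [0,5,0,-30,0,0,0],
    [0,5,0,-30,0,0,0],
    [0,0,0,0,0,0,0],
  ],
)

```text
time: 7.18
tool_pos: [0.5404, 0.0765, 0.0824]
tool_rot: [3.139, -0.031, 1.774]
contact_force: [-0.5, -0.4, 0.9]
opening: 0.0007
```

```bash
python3 st.py
```

```text
t 7.17 ch mm [-26.    0.3  82.4] F [ 0.3 -0.6  0.9] rot [ 3.139 -0.031  1.774] yawerr -0.001 op 0.7 q6 [-0.02  0.53  1.66  0.04  0.96 -1.81]
```

Emit:
move_arm(
  increments=[
    [0,12,-30,0,0,-0.03,0],
    [0,11,-30,0,0,0,0],
    [0,11,-28,0,0,0,0],
    [0,0,-2,18,0,0,0],
    [0,0,0,15,0,0,0],
    [0,0,0,8,0,0,0],
    [0,0,0,0,0,0,0],
  ],
)

```text
time: 8.05
tool_pos: [0.4394, 0.0909, 0.036]
tool_rot: [-3.138, -0.001, 1.774]
contact_force: [-0.4, 0.1, 0.5]
opening: 0.0004
```

```bash
python3 st.py; python3 -c "
from h import *
shot('scene','s6.png')
for n,o in(('s6',140),):
    a=cv2.imread(f'pics/{n}.png');cv2.imwrite(f'pics/{n}c.png',cv2.resize(a[o-10:o+130,200:400],None,fx=4,fy=4,interpolation=cv2.INTER_CUBIC))"
```

```text
t 8.05 ch mm [-60.5 -95.6  36. ] F [-0.2 -0.4  0.5] rot [-3.138e+00 -1.000e-03  1.774e+00] yawerr -0.001 op 0.4 q6 [ 0.03  0.48  1.96  0.    0.71 -1.74]
```

View pics/s6c.png

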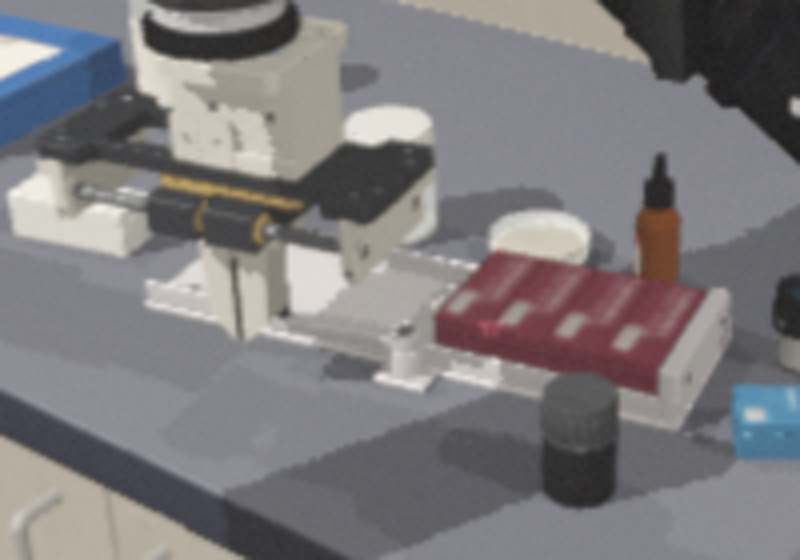

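Emit:
move_arm(
  increments=[
    [0,0,10,0,0,0,0],
    [0,0,10,0,0,0,0],
    [0,0,10,0,0,0,0],
    [0,0,10,0,0,0,0],
    [0,-1,10,0,0,0,0],
    [0,-3,8,0,0,0,0],
    [0,0,0,0,0,0,0],
  ],
)

```text
time: 8.98
tool_pos: [0.5029, 0.0991, 0.0372]
tool_rot: [-3.141, -0.0, 1.774]
contact_force: [0.8, 0.3, 0.4]
opening: 0.0002
```

```bash
python3 st.py; python3 -c "
from h import *
shot('scene','s7.png')
for n,o in(('s7',140),):
    a=cv2.imread(f'pics/{n}.png');cv2.imwrite(f'pics/{n}c.png',cv2.resize(a[o-10:o+130,200:400],None,fx=4,fy=4,interpolation=cv2.INTER_CUBIC))"
```

```text
t 8.97 ch mm [-55.7 -31.8  37.2] F [-0.1  0.9  0.4] rot [-3.141 -0.     1.774] yawerr -0.001 op 0.2 q6 [ 0.04  0.56  1.79  0.    0.8  -1.73]
```

View pics/s7c.png

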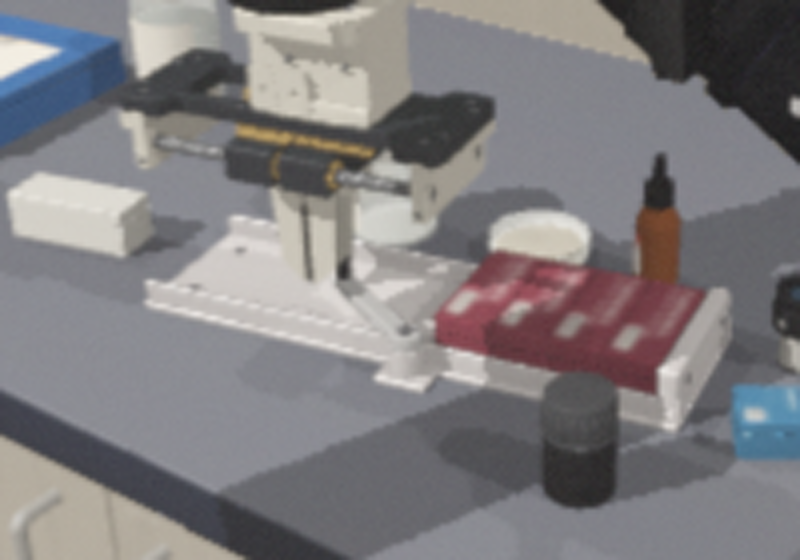

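Emit:
move_arm(
  increments=[
    [0,-5,7,0,0,0,0],
    [0,-5,6,0,0,0,0],
    [0,0,0,0,0,0,0],
    [0,12,-8,0,0,0,0],
    [0,22,0,0,0,0,0],
    [0,0,13,0,0,0,0],
    [0,0,13,0,0,0,0],
    [0,0,0,0,0,0,0],
  ],
)

```text
time: 10.02
tool_pos: [0.5284, 0.1304, 0.0374]
tool_rot: [-3.141, -0.001, 1.774]
contact_force: [0.1, -0.5, -0.0]
opening: 0.0006
```

```bash
python3 st.py; python3 -c "
from h import *
shot('scene','s8.png')
for n,o in(('s8',140),):
    a=cv2.imread(f'pics/{n}.png');cv2.imwrite(f'pics/{n}c.png',cv2.resize(a[o-10:o+130,200:400],None,fx=4,fy=4,interpolation=cv2.INTER_CUBIC))"
```

```text
t 10.03 ch mm [-81.2  -0.4  37.4] F [ 0.5 -0.  -0. ] rot [-3.141e+00 -1.000e-03  1.774e+00] yawerr -0.001 op 0.6 q6 [ 0.1   0.6   1.69  0.    0.85 -1.67]
```

View pics/s8c.png

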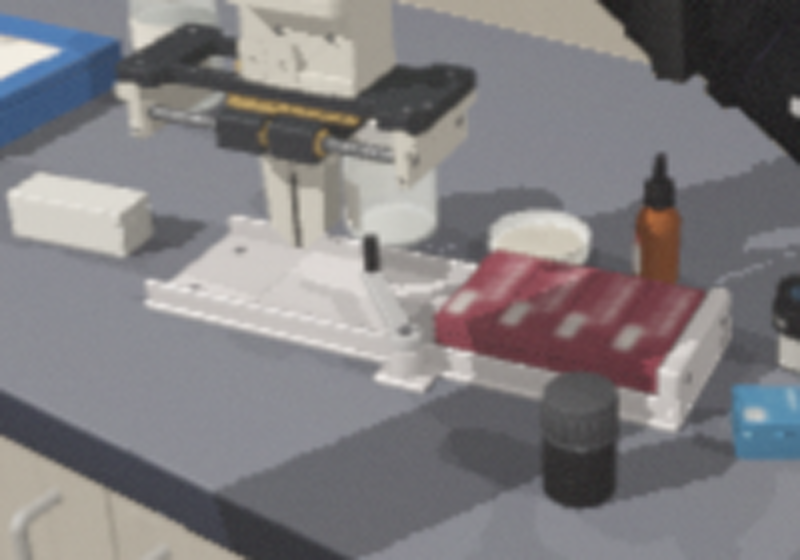

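Emit:
move_arm(
  increments=[
    [0,-10,0,0,0,0,0],
    [0,-10,1,0,0,0,0],
    [0,-10,4,0,0,0,0],
    [0,-10,4,0,0,0,0],
    [0,-8,3,0,0,0,0],
    [0,-8,1,0,0,0,0],
    [0,0,0,0,0,0,0],
  ],
)

```text
time: 10.95
tool_pos: [0.5539, 0.0727, 0.0375]
tool_rot: [-3.141, -0.0, 1.771]
contact_force: [-0.1, 0.4, 1.1]
opening: 0.0003
```

```bash
python3 st.py; python3 -c "
from h import *
shot('scene','s9.png')
for n,o in(('s9',140),):
    a=cv2.imread(f'pics/{n}.png');cv2.imwrite(f'pics/{n}c.png',cv2.resize(a[o-10:o+130,200:400],None,fx=4,fy=4,interpolation=cv2.INTER_CUBIC))"
```

```text
t 10.95 ch mm [-19.5  12.8  37.5] F [-0.4  0.   1.1] rot [-3.141 -0.     1.771] yawerr -0.003 op 0.3 q6 [-0.01  0.62  1.65  0.    0.87 -1.78]
```

View pics/s9c.png

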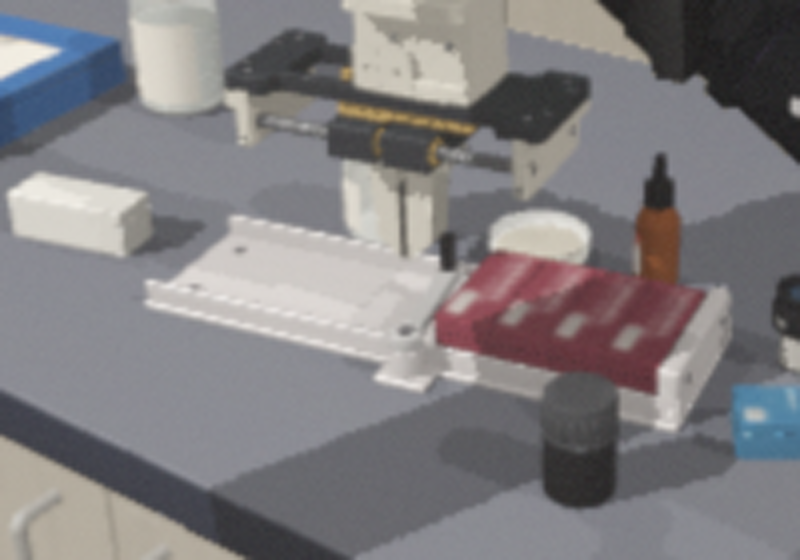

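Nearly shut. Finish with small pushes up to a force stop.

Emit:
move_arm(
  increments=[
    [0,-3,0,0,0,0,0],
    [0,-3,0,0,0,0,0],
    [0,-2,0,0,0,0,0],
  ],
)

```text
time: 11.38
tool_pos: [0.5548, 0.0654, 0.0373]
tool_rot: [-3.14, -0.001, 1.773]
contact_force: [0.0, 0.5, 1.0]
opening: 0.0005
```

```bash
python3 st.py
```

```text
t 11.38 ch mm [-12.2  12.2  37.3] F [-0.5  0.2  1. ] rot [-3.140e+00 -1.000e-03  1.773e+00] yawerr -0.002 op 0.5 q6 [-0.02  0.62  1.65  0.    0.87 -1.79]
```

Emit:
move_arm(
  increments=[
    [0,-2,0,0,0,0,0],
    [0,-2,0,0,0,0,0],
  ],
)

```text
time: 11.62
tool_pos: [0.5554, 0.0625, 0.0373]
tool_rot: [-3.14, -0.003, 1.772]
contact_force: [-0.2, 8.9, 2.1]
opening: 0.0007
```

```bash
python3 st.py
```

```text
t 11.62 ch mm [-9.2 12.2 37.3] F [-8.7  1.6  2.1] rot [-3.140e+00 -3.000e-03  1.772e+00] yawerr -0.002 op 0.7 q6 [-0.03  0.62  1.65  0.    0.87 -1.8 ]
```

Force stop at 8.7 N: the keeper is at its limit. Retreat backwards, then up, and check.

Emit:
move_arm(
  increments=[
    [0,8,0,0,0,0,0],
    [0,15,0,0,0,0,0],
    [0,15,0,-20,0,0,0],
    [0,20,-10,-40,0,0,0],
    [0,30,-20,-40,0,0,0],
    [0,50,-40,-20,0,0,0],
    [0,50,-40,0,0,0,0],
    [0,50,-40,0,0,0,0],
    [0,0,0,0,0,0,0],
    [0,0,0,0,0,0,0],
  ],
)

```text
time: 12.88
tool_pos: [0.3606, 0.2687, 0.1599]
tool_rot: [-3.14, -0.003, 1.776]
contact_force: [0.7, 0.1, -0.3]
opening: 0.0007
```

```bash
python3 - <<'E'
from st import st
st()
import ov
from ov import *
ov.p=np.array([.5453,.0510,-1.367])
draw('top','ovft.png',150,0.0);draw('scene','ovfs.png',150,0.0)
shot('top','tf.png');a=cv2.imread('pics/tf.png');cv2.imwrite('pics/tfc.png',cv2.resize(a[150:290,220:420],None,fx=4,fy=4,interpolation=cv2.INTER_CUBIC))
st()
E
```

```text
t 12.88 ch mm [-250.6 -136.9  159.9] F [ 0.   0.7 -0.3] rot [-3.140e+00 -3.000e-03  1.776e+00] yawerr 0.001 op 0.7 q6 [ 0.47  0.28  1.82  0.    1.04 -1.31]
None [ 0.5447  0.0532 -1.3645] [-1.5, 0.8, -0.9, -0.2, -1.0, -0.7, 0.2, -0.0, 0.3, -0.7, -0.2, 0.2, 0.2, 1.6, 2.1, 0.2]
top [ 0.545   0.0512 -1.3688] [-0.6, 0.6, -0.2, -0.4, -0.2, -0.4, 1.1, 0.2]
scene [ 0.5459  0.0558 -1.3576] [-0.5, -1.0, -0.7, -0.1, -0.2, 0.7, 1.3, -0.6]
t 13.12 ch mm [-249.3 -136.2  159.6] F [-0.5  0.9  0.5] rot [-3.139e+00 -3.000e-03  1.773e+00] yawerr -0.002 op 0.1 q6 [ 0.46  0.28  1.82  0.    1.04 -1.31]
```

View pics/ovft.png

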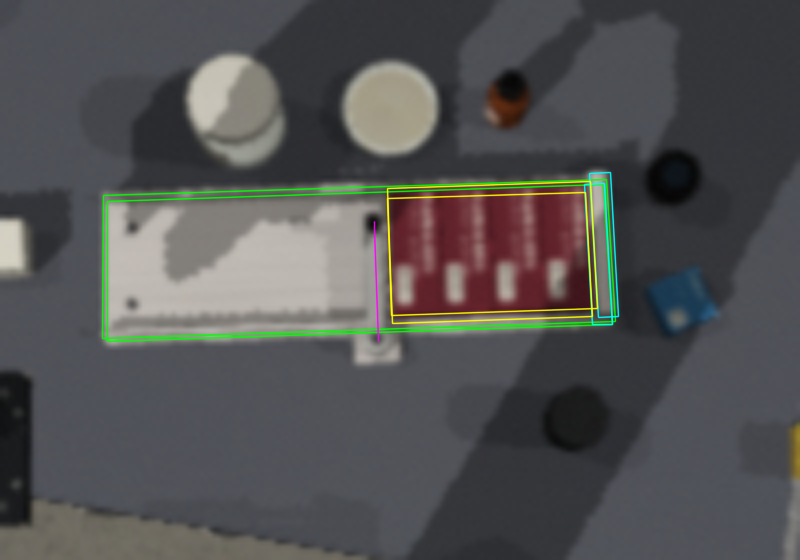

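View pics/ovfs.png

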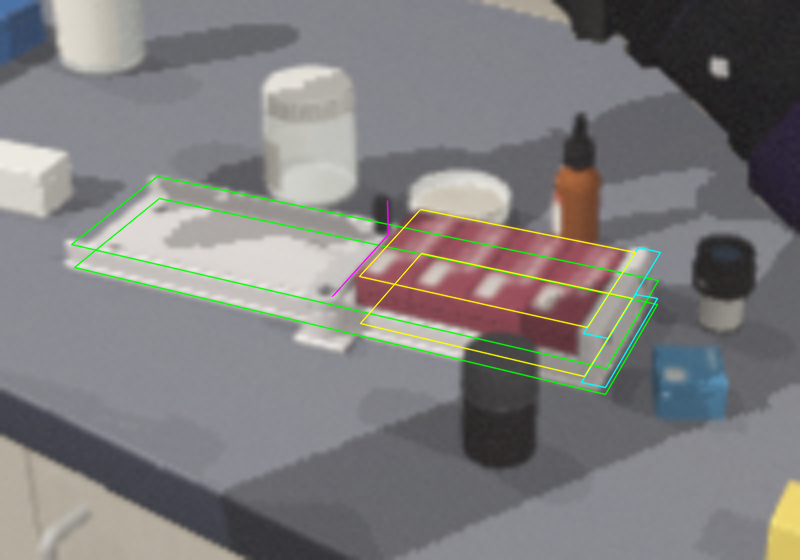

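View pics/tfc.png

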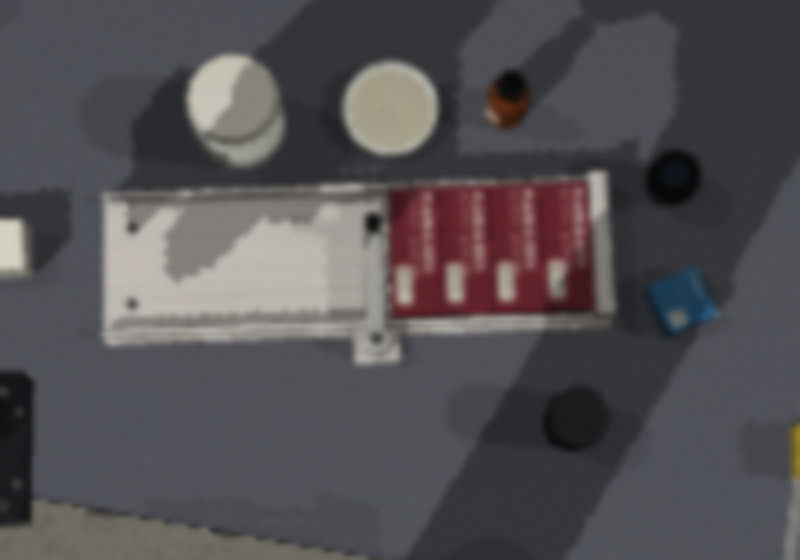

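```bash
python3 -c "
from cell import robot
print(robot.hand_in())"
```

```text
the job is handed in; nothing more can be done
None
```

The four cartons are home against the end stop as one closed row. The keeper is shut across the channel behind them, and I have handed the job in. No verdict is reported.

- **Row:** I pushed it with the shut fingertips low on carton 4. It slid at about 4.5 N, and the force rose to 13–16 N when it reached the stop.
- **Keeper:** I pushed its pin round in two stages, first sideways and then along the channel. It met its limit at about 9 N, after which I backed the arm well clear.
- **Last checks:** The final top picture shows the row tight against the stop with no gaps. The keeper lies within a pixel of the position drawn for 0 rad. All the bystanders are where they were, and the clock stood at about 13 s of the 48 s allowed.
- **Disagreement:** The two cameras differed by about 4–5 mm along the channel and about 0.01 rad in its direction. In the scene picture the drawn outline therefore sits slightly off the channel, row and keeper. The contact forces and the top picture agree with each other, so I relied on them.

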